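# Park the fence lock pin, then hold the saw drive's recessed reset

## Robot

A 6-joint arm with a two-finger parallel gripper is mounted at the origin on the work surface. World frame = base frame: x ahead of the robot, y to its left, z up, the work surface at z = 0. Lengths are in m, angles in rad, forces in N, time in s.
With the tool pointing down it reaches from about 0.35 to 0.975 m from the base axis. Payload 4.9 kg.
Tool frame: the origin (TCP) lies at the very end of the fingers, on their centre line; the grasp point (between the pads) lies 19 mm behind it; z points along the fingers, y is the line along which they close (so a half turn about z gives the same grasp; the last joint's range is limited). The gripper opens to 85 mm and grips with 20 to 120 N. Pads are 22 mm wide; open, the fingers measure 114 mm over their backs; the gripper's body (76 mm by 85 mm) begins 54 mm behind the grasp point. The pads swing forward as they close: fully open they stand 13 mm farther back than shut.
Start: joints at [-1.433, 0.053, 1.613, -0, 1.476, -0.119], TCP at [0.159, -0.604, 0.231] pointing down, gripper open.
Joint ranges: [-3.01, 3.01], [-1.01, 2.22], [0.06, 2.58], [-1.02, 4.17], [0.09, 2.62], [-3.14, 3.14]. Speed limits (rad/s): [2.57, 2.57, 3.14, 3.14, 3.14, 3.14].

## Interface

Orientations are given as a rotation vector (axis times angle).
In Python, from station import get_obs, optics, ctrl gives the robot as it stands.
- The arm moves only by the shell command python3 -m pendant 'ROWS' [FORCE]. ROWS is JSON, a list of rows, each a list of 3 entries, a list of its own where there are three numbers: the shift along the tool's x, y, z in mm, then the turn, a rotation vector about the tool's x, y, z in rad, then the opening, from 0 (shut) to 1 (fully open). A call has 1 to 12 rows; each row shifts and turns the commanded pose from where the row before left it, along the tool's axes as they then stand; what a row does not reach is not made up. A row lasts 1/12 s, in which the tool goes at most 41.7 mm and 7.16 degrees, less where a joint would pass 70% of its speed; a pose out of reach is approached as far as the arm can. A call is refused whole if a number of a shift passes 41.7 or a number of a turn 0.125, either way. A call with a gripper value outside its range is refused whole. The fingers move at their own pace and stop on an object; FORCE is the grip in N (left out, the last holds). Time passes only in rows, so rows that do not move let the fingers close. It gives the time, the measured TCP pose, the force, the opening and the grip force at its end, in the units of the state.
- get_obs(): the state, without advancing time (a new reading comes with each control period).
- optics.get_image(name): name is "side" or "top"; returns the picture (400x640x3 uint8, red, green, blue); there is no depth.
- optics.camera_model(name): a dict with "fx", "fy", "cx", "cy" (pixels), "cam_to_world" (4x4, takes a point from camera to world coordinates). Camera axes: x right, y up, looking along -z (the intrinsics and any distortion apply to the point x, -y, -z); pixel columns grow to the right and rows downward; lengths in m; the calibration is good to about 2 mm. A picture is of the moment at which its call begins. camera_model takes no time and is no camera call.
- ctrl.finish_job(): hands the job in; it is judged then, once.
The state is a dict: "t": time; "q": joint angles; "dq": joint speeds; "effort": joint torques, N m; "tool_pos": TCP position; "tool_rot": TCP orientation; "contact_force": force on the tool from outside, world axes, zero at the start; "wrist_torque": the same for the moment, N m; "opening": finger opening in m; "grip_force": force on a finger pad.
Only numpy, scipy, OpenCV 4.12 (cv2) and the standard library are available. Lean on these libraries where they do the work, as an engineer would, in place of code of your own. Each camera call takes 0.05 s, during which the arm holds its last target. There are 200 camera calls.

## Task

The fence drive has tripped with its lock pin still in: draw the lock pin out of the bore in the clamp block, park it upright in the notch in the block's side so that it hangs there on its collar, and let go of it. Then lift the reset rod out of its stand, reach its tip through the hole in the drive box's lid and hold the recessed reset button fully down, finishing with the rod still gripped and the button still held in. Do not press the raised start button on the same lid, and leave the offcut, the spanner and the tin where they lie.

Things in the scene. Friction and masses are not known exactly. Their poses are not given: they have to be found in the camera images.
- clampblock: fixed dark cast block 80 (x) x 130 (y) x 62 mm high, low foot flanges at its x sides (104 mm over them); origin: centre of its underside, z up. Flat top with a round bore 38 mm to +y of the centre; in the -y end face a vertical notch 15 mm wide (x), full height, open at the top and towards -y, from y = -65 mm in to y = -25 mm. Turned by up to 1.5 rad either way
- bore (a point): centre of the bore's mouth, on the block's top (62 mm above the table); vertical bore 12 mm wide, 58 mm deep. Axes as the block's
- notch (a point): point on the middle line of the notch at the height of the block's top (62 mm above the table), 13 mm from the notch's closed end, 27 mm from its open end. Axes as the block's: +y towards the closed end
- pin: loose lock pin, about 0.09 kg, at first upright in the bore, collar on the block's top; origin: centre of its lower end, z up along it. Steel shaft 10 mm thick, 55 mm long; then steel collar 28 mm wide, 5 mm thick; then black round knob 20 mm wide, from 60 to 96 mm. 55 mm of lift clears the bore. Lowered into the notch it hangs on its collar, which spans the notch, its end 7 mm above the table
- pin_collar (a point): on the pin's axis at the collar's underside, 55 mm above the pin's origin
- drivebox: fixed grey box, 110 (x) x 140 (y) x 80 mm high; origin: centre of its underside on the table, z up. Its flat lid (80 mm above the table) has a 16 mm round hole at y = +35 mm and a raised round button at y = -40 mm. It may stand turned by up to 0.8 rad either way
- aperture (a point): centre of the hole's mouth in the lid of the drive box, 80 mm above the table. The hole is 16 mm wide and goes straight down; the reset button (13 mm wide, flat, white) lies in it, its top 28 mm below the lid
- reset (a joint): travel of the recessed reset button, m: 0 up, 0.006 fully down; a spring brings it back, it takes 1.5 N to start and about 4.5 N to reach the bottom
- startbutton (a point): point on the lid's surface under the middle of the raised start button, 75 mm from the hole; the button is 24 mm wide in a black housing and stands about 22 mm above the lid
- start (a joint): travel of the raised start button, m: 0 up, 0.005 fully down; not to be pressed
- stand: fixed wooden block, 70 x 70 x 70 mm high; origin: centre of its underside. A vertical hole 10 mm wide and 68 mm deep in the middle of its top holds the rod
- rod: loose reset rod (stylus), 0.055 kg nominal, standing upright in the stand at the start, its handle's lower end on the stand's top; origin: centre of its tip, z up along it. Steel shaft 8 mm thick, from 0 to 65 mm above the origin; round wooden handle 20 mm wide, from 65 to 140 mm. 65 mm of lift clears the stand
- rod_tip (a point): centre of the rod's tip (lower end), same as the rod's origin
- offcut: bystander: loose light wood offcut 45 x 130 x 22 mm lying on the table; origin: centre of its underside
- spanner: bystander: loose steel spanner 150 mm long lying on the table; its long axis is x; origin: centre of its underside
- tin: bystander: closed tin 60 mm wide and 45 mm high standing on the table; origin: centre of its underside
Things that resemble listed ones, but are neither listed nor needed, are in the scene too. There is more than one size of the pin; the one meant has the size given above. Several things have the shape of the drivebox; the one meant has the colours described above.

How it is judged:
On the way, in this order (a step that is already met when the one before it is completed fails the run):
1. the lock pin is drawn right out of the bore (z of pin_collar in the frame of bore above 0.053 m), for 0.05 s.
2. the pin hangs in the notch by its collar, upright and let go (x of pin_collar in the frame of notch between -0.005 and 0.005 m and y of pin_collar in the frame of notch between -0.016 and 0.012 m and z of pin_collar in the frame of notch between -0.004 and 0.004 m and angle between pin's own z axis and vertical below 0.15 rad and contact force between the fingers and pin below 0.1 N and linear speed of pin below 0.02 m/s), for 0.2 s.
3. the reset rod is lifted out of its stand (z of rod_tip in the frame of stand above 0.068 m), for 0.05 s.
At the end, for the whole second after the job is handed in: Reset at least 4.5 of 6 mm down, pushed (over 2 N) by the tip of the gripped rod inside the hole; the pin hangs untouched and still in the notch: collar within 4 mm of the block's top, 5 mm across, 16 mm outward to 12 mm inward of the notch point, under 0.15 rad from upright (all of step 2 and value of joint reset above 0.0045 m and contact force between rod and drivebox above 2 N and contact force between the fingers and rod above 2 N and horizontal distance between rod_tip and aperture below 0.008 m and z of rod_tip in the frame of aperture below -0.028 m); the arm keeps its last pose, push and grip.
It fails at once if the raised start button is pressed (over 2.5 mm) (value of joint start above 0.0025 m).
It fails at once if the offcut is moved by more than 25 mm (distance of offcut from where it was at the start of the episode above 0.025 m).
It fails at once if the spanner is moved by more than 25 mm (distance of spanner from where it was at the start of the episode above 0.025 m).
It fails at once if the tin is moved by more than 25 mm (distance of tin from where it was at the start of the episode above 0.025 m).
It also fails if it takes over 53 s, if anything falls off the work surface, if the arm or the gripper's body presses on something with over 40 N, if the wrist force passes 120 N, or if a joint passes its speed limit or range.

## Working session

There is one attempt and no reset: what is moved stays moved. The work goes in short steps, Python scripts to look and compute and a shell command to move; the robot and the scene stay as the last step left them, time stands still between calls to the robot, and variables do not carry over. Pictures are saved under pics/ and viewed, at most 10 in all, crops included, and the job is handed in when it is done.

```bash
mkdir -p pics; ls
python3 - <<'E'
from station import get_obs, optics
import cv2
o=get_obs(); print(o)
for n in("side","top"):
    im=optics.get_image(n); cv2.imwrite(f"pics/{n}0.png",im[:,:,::-1]); print(n,optics.camera_model(n))
E
```

```text
pics
{'t': 0.0, 'q': array([-1.43302397e+00,  5.33570809e-02,  1.61434978e+00,  4.55367314e-05,
        1.47600457e+00, -1.19003610e-01]), 'dq': array([ 0.00059496, -0.00112207,  0.000231  ,  0.00109964, -0.00071708,
        0.0010807 ]), 'effort': array([ 1.43653018e-03, -3.93682086e+01, -3.70172024e+01,  1.14224904e-04,
        7.07826490e-03,  1.75081760e-05]), 'tool_pos': array([ 0.15864831, -0.60386057,  0.23002957]), 'tool_rot': array([-3.11363522e+00, -4.01957477e-01, -3.99381692e-05]), 'contact_force': array([-0.09030523,  0.46288595, -0.05913766]), 'wrist_torque': array([-0.03499921,  0.02505281,  0.01489063]), 'grip_force': 0.0, 'opening': 0.08563951829732304}
side {'fx': 426.8118084447979, 'fy': 426.8118084447979, 'cx': 319.2111999994153, 'cy': 196.19327479050636, 'cam_to_world': array([[-0.74170593,  0.37508725, -0.55604125, -0.05392367],
       [-0.67071293, -0.40975727,  0.61825815,  0.550724  ],
       [ 0.00405881,  0.83150979,  0.55549526,  0.64443103],
       [ 0.        ,  0.        ,  0.        ,  1.        ]])}
top {'fx': 421.548052357841, 'fy': 421.548052357841, 'cx': 320.56993842138377, 'cy': 194.36521787360527, 'cam_to_world': array([[-1.18404639e-03,  9.84914994e-01, -1.73034828e-01,
         3.55054746e-01],
       [-9.99989730e-01, -4.09194944e-04,  4.51361149e-03,
        -8.31258276e-02],
       [ 4.37471866e-03,  1.73038396e-01,  9.84905364e-01,
         1.16552522e+00],
       [ 0.00000000e+00,  0.00000000e+00,  0.00000000e+00,
         1.00000000e+00]])}
```

View pics/top0.png

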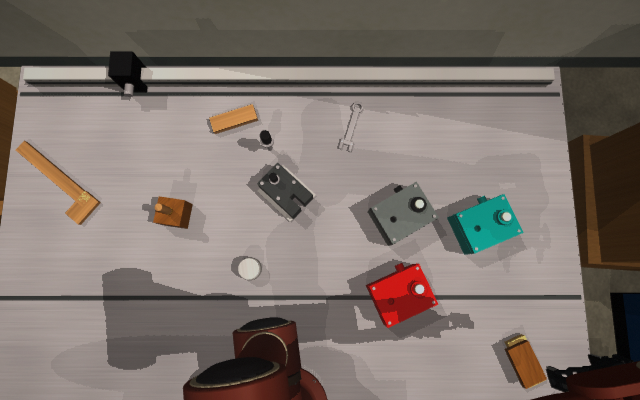

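View pics/side0.png

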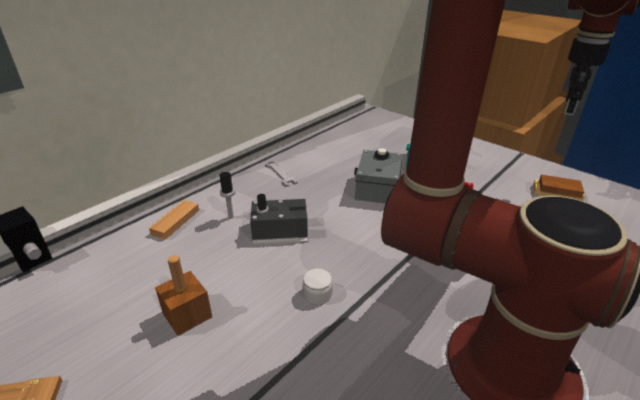

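Candidates for the drive box in the top view are grey (403,213), teal (485,223) and red (403,294); only grey fits. For the pin: one in the block (273,178), and a bigger one free-standing at (265,137). The one in the bore fits. I'll confirm with a crop.

Run:
```python
import cv2,numpy as np
t=cv2.imread("pics/top0.png");s=cv2.imread("pics/side0.png")
def c(im,x,y,w,h,k): return cv2.resize(im[y:y+h,x:x+w],None,fx=k,fy=k,interpolation=cv2.INTER_CUBIC)
A=np.hstack([c(t,245,150,80,75,5),c(t,360,175,80,75,5)])      # 400x375 each
B=np.hstack([c(t,140,180,80,45,5),c(s,150,165,160,90,2.5)])
cv2.imwrite("pics/crop1.png",np.vstack([A,B]))
B=np.hstack([c(s,215,165,100,85,4),c(s,340,140,100,85,4)]);C=np.hstack([c(s,150,250,100,65,4),c(s,290,260,100,65,4)])
cv2.imwrite("pics/crop2.png",np.vstack([B,C]))
```

```text
(no output)
```

View pics/crop1.png

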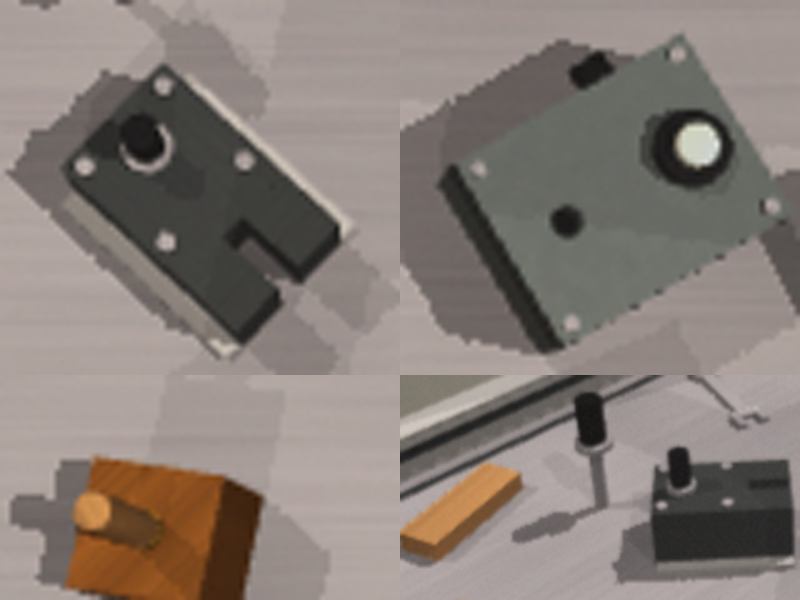

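View pics/crop2.png

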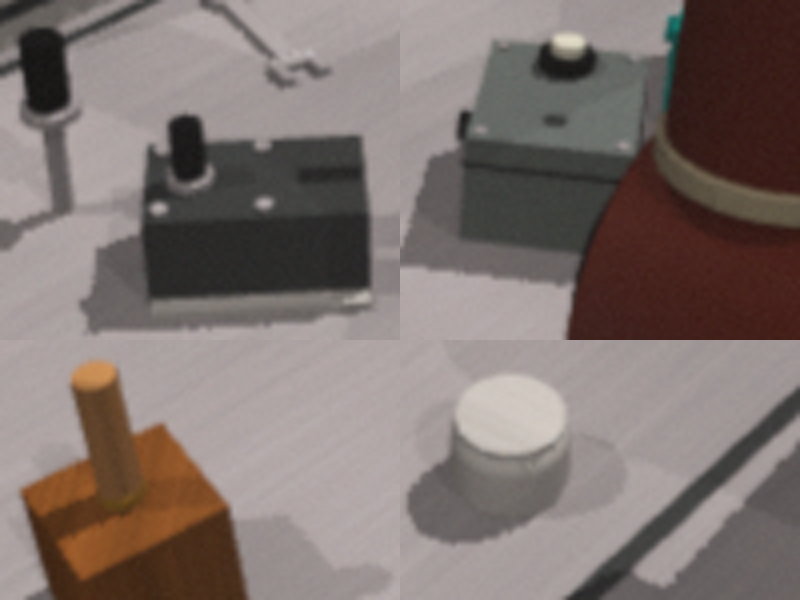

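The crops confirm it. The 20 mm knob pin is in the bore (crop 148,146), the wider pin stands free, and the grey box with the black-housed white button is the drive box. Next I measure.

```bash
cat > h.py <<'E'
import numpy as np
from station import optics
M={n:optics.camera_model(n) for n in("side","top")}
def ray(n,u,v,z):
    m=M[n];T=m["cam_to_world"];d=T[:3,:3]@[(u-m["cx"])/m["fx"],-(v-m["cy"])/m["fy"],-1]
    return T[:3,3]+d*(z-T[2,3])/d[2]
def proj(n,p):
    m=M[n];T=m["cam_to_world"];c=T[:3,:3].T@(np.array(p)-T[:3,3])
    return m["cx"]+m["fx"]*c[0]/-c[2], m["cy"]-m["fy"]*c[1]/-c[2]
def cr(n,x,y,ox,oy,k,z): return ray(n,(x+.5)/k-.5+ox,(y+.5)/k-.5+oy,z)
E
python3 - <<'E'
from h import *
np.set_printoptions(precision=4,suppress=True)
T=lambda x,y,z:cr("top",x,y,245,150,5,z)[:2]
for n,p in dict(A=(163,64),B=(66,168),C=(341,232),D=(243,343),b1=(163,86),b2=(85,166),b3=(244,160),b4=(166,241),ni1=(228,238),ni2=(250,222),no1=(279,290),no2=(301,282)).items(): print(n,T(*p,.062))
print("collar",T(148,146,.067),"knobtop",T(137,131,.103))
S=lambda x,y,z:cr("side",x,y,215,165,4,z)[:2]
print("side knobtop",S(186,121,.103),"collar",S(190,180,.065),"bolts",S(158,208,.062),S(264,203,.062),S(262,146,.062),"CD",S(362,140,.062),S(369,212,.062),S(145,217,.062))
D=lambda x,y,z:cr("top",x-400,y,360,175,5,z)[:2]
print("hole",D(567,221,.08),cr("side",155,120,340,140,4,.08)[:2])
for p in [(478,168),(678,53),(771,206),(572,323)]: print("scr",D(*p,.08))
print("start",D(690,148,.085),D(698,144,.102))
R=lambda x,y,z:cr("top",x,y-375,140,180,5,z)[:2]
print("rodtop",R(93,510,.145),"side",cr("side",96,374-340,150,250,4,.145)[:2])
for p in [(93,458),(222,478),(197,600-2),(68,586)]: print("st",R(*p,.07))
for p in [(22,493),(165,425),(230,507),(83,580)]: print("st side",cr("side",p[0],p[1]-340,150,250,4,.07)[:2])
print("big pin knob top",ray("top",265,134,.12),ray("side",226,175,.12))
E
```

```text
A [0.6364 0.0285]
B [0.5793 0.0793]
C [ 0.5445 -0.0675]
D [ 0.4853 -0.0161]
b1 [0.6242 0.0283]
b2 [0.5803 0.0692]
b3 [ 0.5836 -0.0156]
b4 [0.5397 0.0253]
ni1 [ 0.5413 -0.0076]
ni2 [ 0.5499 -0.0192]
no1 [ 0.5134 -0.0348]
no2 [ 0.5177 -0.0464]
collar [0.5902 0.0352] knobtop [0.5904 0.0372]
side knobtop [0.5899 0.034 ] collar [0.5865 0.0375] bolts [0.5825 0.0656] [0.5413 0.0213] [ 0.5843 -0.0179] CD [ 0.5442 -0.0633] [ 0.4908 -0.0131] [0.5814 0.0762]
hole [ 0.4814 -0.2756] [ 0.4807 -0.2757]
scr [ 0.5092 -0.2302]
scr [ 0.5701 -0.3367]
scr [ 0.4892 -0.3818]
scr [ 0.4288 -0.2766]
start [ 0.5189 -0.3398] [ 0.5184 -0.3399]
rodtop [0.5042 0.3086] side [0.5023 0.3075]
st [0.5428 0.3392]
st [0.5321 0.2708]
st [0.4688 0.2804]
st [0.4752 0.3478]
st side [0.54  0.338]
st side [0.5297 0.2686]
st side [0.4626 0.2792]
st side [0.4741 0.3473]
big pin knob top [0.697  0.0554 0.12  ] [0.6961 0.0497 0.12  ]
```

```bash
cat > to.py <<'E'
import sys,numpy as np
from scipy.spatial.transform import Rotation as R
from station import get_obs
np.set_printoptions(precision=2,suppress=True)
t=np.array([float(v) for v in sys.argv[1:4]]); o=get_obs(); r=R.from_rotvec(o["tool_rot"])
print("tool shift mm",r.inv().apply(t-o["tool_pos"])*1e3,"tool pos",o["tool_pos"]*1e3,"x ax",r.apply([1,0,0]),"tiltfix",np.round(r.inv().apply(np.cross(r.apply([0,0,1]),[0,0,-1])),4),"q",o["q"],"t",o["t"],"F",o["contact_force"],"open",o["opening"],o["grip_force"])
E
python3 to.py .590 .0352 .20
```

```text
tool shift mm [ 579.5  -508.58   31.26] tool pos [ 158.67 -603.93  230.17] x ax [0.97 0.25 0.  ] tiltfix [-0. -0. -0.] q [-1.43  0.05  1.61  0.    1.48 -0.12] t 0.1 F [-0.31 -0.36 -0.18] open 0.08566844029402601 0.0
```

```bash
for i in 1; do python3 -m pendant '[[[24,-21,0],[0,0,0],1],[[24,-21,0],[0,0,0],1],[[24,-21,0],[0,0,0],1],[[24,-21,0],[0,0,0],1],[[24,-21,0],[0,0,0],1],[[24,-21,0],[0,0,0],1],[[24,-21,0],[0,0,0],1],[[24,-21,0],[0,0,0],1],[[24,-21,0],[0,0,0],1],[[24,-21,0],[0,0,0],1],[[24,-21,0],[0,0,0],1],[[24,-21,0],[0,0,0],1]]'; done
python3 -m pendant '[[[24,-21,0],[0,0,0],1],[[24,-21,0],[0,0,0],1],[[24,-21,0],[0,0,0],1],[[24,-21,0],[0,0,0],1],[[24,-21,0],[0,0,0],1],[[24,-21,0],[0,0,0],1],[[24,-21,0],[0,0,0],1],[[24,-21,0],[0,0,0],1],[[24,-21,0],[0,0,0],1],[[20,-21,0],[0,0,0],1],[[0,0,0],[0,0,0],1],[[0,0,0],[0,0,0],1]]'
python3 to.py .590 .0352 .15
```

```text
t: 1.1
tool_pos: [0.3737, -0.286, 0.2309]
tool_rot: [-3.115, -0.402, 0.0]
contact_force: [0.2, -0.8, 0.8]
opening: 0.0855
grip_force: 0.0
t: 2.1
tool_pos: [0.5482, -0.0234, 0.2306]
tool_rot: [-3.115, -0.406, 0.002]
contact_force: [-0.4, 0.7, 0.3]
opening: 0.0851
grip_force: 0.0
tool shift mm [ 55.57 -45.91  80.5 ] tool pos [548.19 -23.42 230.57] x ax [ 0.97  0.26 -0.  ] tiltfix [-0.  0.  0.] q [-0.18 -0.13  1.79 -0.    1.48  1.13] t 2.1 F [-0.43  0.68  0.34] open 0.08507793639342213 0.0
```

```bash
python3 -m pendant '[[[28,-23,0],[0,0,0],1],[[27.5,-23,0],[0,0,0],1],[[0,0,30],[0,0,0],1],[[0,0,30],[0,0,0],1],[[0,0,20],[0,0,0],1],[[0,0,0],[0,0,0],1],[[0,0,0],[0,0,0],1]]'
python3 to.py .590 .0352 .074
python3 - <<'E'
from station import optics
import cv2,numpy as np
c=lambda im,x,y,w,h,k: cv2.resize(im[y:y+h,x:x+w,::-1],None,fx=k,fy=k,interpolation=cv2.INTER_CUBIC)
cv2.imwrite("pics/g.png",np.vstack([c(optics.get_image("top"),225,130,130,100,3),c(optics.get_image("side"),210,130,130,100,3)]))
E
```

```text
t: 2.68
tool_pos: [0.5888, 0.0331, 0.1498]
tool_rot: [-3.116, -0.4, 0.006]
contact_force: [0.2, 0.4, 0.1]
opening: 0.0855
grip_force: 0.0
tool shift mm [ 1.91 -1.66 75.84] tool pos [588.84  33.11 149.85] x ax [ 0.97  0.25 -0.  ] tiltfix [-0.  0. -0.] q [-0.07  0.04  1.77 -0.    1.34  1.25] t 2.6833 F [0.22 0.42 0.14] open 0.08551973782771655 0.0
```

View pics/g.png

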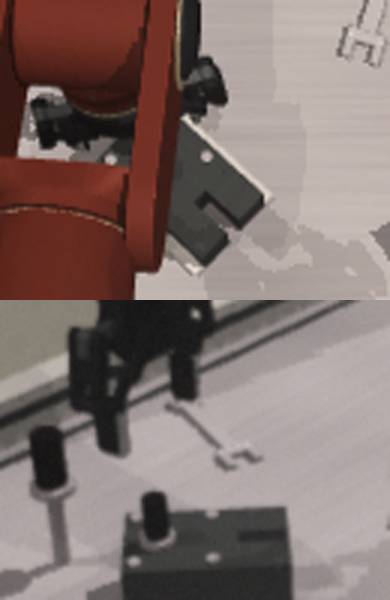

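The fingers straddle the knob (side crop: tips at 112,450 and 185,395; knob at 153,500). I'll go down and grip.

```bash
python3 -m pendant '[[[2,-1.5,20],[0,0,0],1],[[0,0,20],[0,0,0],1],[[0,0,20],[0,0,0],1],[[0,0,15],[0,0,0],1],[[0,0,0],[0,0,0],1],[[0,0,0],[0,0,0],0],[[0,0,0],[0,0,0],0],[[0,0,0],[0,0,0],0],[[0,0,0],[0,0,0],0],[[0,0,0],[0,0,0],0],[[0,0,0],[0,0,0],0]]' 60
python3 to.py .590 .0352 .144
```

```text
t: 3.7
tool_pos: [0.5926, 0.0361, 0.0776]
tool_rot: [3.116, 0.402, 0.003]
contact_force: [-0.3, -0.2, 2.1]
opening: 0.0178
grip_force: 58.5
tool shift mm [ -2.57   0.22 -66.4 ] tool pos [592.56  36.08  77.6 ] x ax [0.97 0.25 0.  ] tiltfix [ 0. -0.  0.] q [-0.06  0.12  1.81  0.    1.21  1.25] t 3.7 F [-0.26 -0.23  2.15] open 0.017803119248867513 58.46141159534454
```

```bash
python3 -m pendant '[[[0,0,-10],[0,0,0],0],[[0,0,-15],[0,0,0],0],[[0,0,-20],[0,0,0],0],[[0,0,-20],[0,0,0],0],[[0,0,-12],[0,0,0],0],[[0,0,0],[0,0,0],0],[[0,0,0],[0,0,0],0]]'
python3 to.py .537 -.0212 .15
python3 - <<'E'
from station import optics
import cv2,numpy as np
c=lambda im,x,y,w,h,k: cv2.resize(im[y:y+h,x:x+w,::-1],None,fx=k,fy=k,interpolation=cv2.INTER_CUBIC)
cv2.imwrite("pics/l.png",c(optics.get_image("side"),200,120,130,130,4))
E
```

```text
t: 4.28
tool_pos: [0.592, 0.036, 0.154]
tool_rot: [3.115, 0.402, 0.002]
contact_force: [0.6, 0.1, -1.9]
opening: 0.0178
grip_force: 58.8
tool shift mm [-67.78  41.32   3.9 ] tool pos [592.05  35.98 153.96] x ax [0.97 0.25 0.  ] tiltfix [ 0. -0. -0.] q [-0.06  0.04  1.76 -0.    1.34  1.25] t 4.2833 F [ 0.57  0.14 -1.92] open 0.017772714156291825 58.756935596466064
```

View pics/l.png

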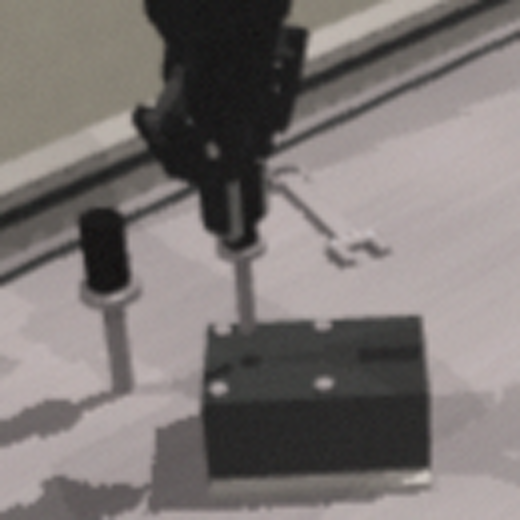

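Run:
```python
from h import *
c=lambda x,y,z:cr("side",x,y,200,120,4,z)[:3]
print("bore",c(250,361,.062),"tip",c(247,326,.083),"collar",c(241,249,.1405))
print("notch in corner pts",c(358,354,.062),c(362,348,.062), "far end",c(420,347,.062),c(421,357,.062))
for p in [(223,329),(323,324),(325,383),(219,388)]: print(c(*p,.062))
```

```text
bore [0.58900844 0.03554038 0.062     ] tip [0.59342197 0.03198822 0.083     ] collar [0.58699268 0.03668346 0.1405    ]
notch in corner pts [ 0.54743012 -0.01209002  0.062     ] [ 0.55006628 -0.01799886  0.062     ] far end [ 0.5254419  -0.04192102  0.062     ] [ 0.517941   -0.03493521  0.062     ]
[0.62586831 0.02444747 0.062     ]
[ 0.58539596 -0.01981694  0.062     ]
[0.54085312 0.02094668 0.062     ]
[0.58210645 0.06520957 0.062     ]
```

```bash
python3 to.py .5408 -.0198 .154
```

```text
tool shift mm [-62.95  41.2   -1.39] tool pos [591.21  36.04 152.56] x ax [ 0.97  0.25 -0.  ] tiltfix [-0.  0.  0.] q [-0.06  0.04  1.76 -0.    1.34  1.25] t 4.3333 F [-0.37  1.24 -1.12] open 0.017874285258360923 58.75683546066284
```

```bash
python3 -m pendant '[[[-10,6.5,0],[0,0,0],0],[[-12,7.5,0],[0,0,0],0],[[-12,7.5,0],[0,0,0],0],[[-12,7.5,0],[0,0,0],0],[[-10,6.5,0],[0,0,0],0],[[-8,5.5,0],[0,0,0],0],[[0,0,0],[0,0,0],0],[[0,0,0],[0,0,0],0],[[0,0,0],[0,0,0],0]]'
python3 to.py .5408 -.0198 .154
python3 -m pendant '[[[0,0,0],[0,0,0],0]]'; python3 to.py .5408 -.0198 .154
python3 - <<'E'
from station import optics
import cv2,numpy as np
c=lambda im,x,y,w,h,k: cv2.resize(im[y:y+h,x:x+w,::-1],None,fx=k,fy=k,interpolation=cv2.INTER_CUBIC)
cv2.imwrite("pics/n.png",np.hstack([c(optics.get_image("side"),230,130,100,120,4),c(optics.get_image("top"),240,130,100,120,4)]))
E
```

```text
t: 5.08
tool_pos: [0.5405, -0.0199, 0.1536]
tool_rot: [-3.116, -0.402, -0.001]
contact_force: [0.3, 0.8, -0.6]
opening: 0.0184
grip_force: 58.8
tool shift mm [ 0.29 -0.07 -0.39] tool pos [540.54 -19.94 153.61] x ax [0.97 0.25 0.  ] tiltfix [ 0. -0.  0.] q [-0.17 -0.09  1.88  0.    1.34  1.14] t 5.0833 F [ 0.28  0.82 -0.55] open 0.018392100449905212 58.777570724487305
t: 5.17
tool_pos: [0.5407, -0.0196, 0.1535]
tool_rot: [-3.116, -0.403, -0.001]
contact_force: [0.7, 0.0, -1.1]
opening: 0.0178
grip_force: 58.8
tool shift mm [ 0.1   0.2  -0.51] tool pos [540.65 -19.64 153.49] x ax [0.97 0.25 0.  ] tiltfix [-0. -0.  0.] q [-0.17 -0.09  1.88  0.    1.34  1.14] t 5.1667 F [ 0.75  0.04 -1.05] open 0.017759409751916536 58.777297139167786
```

View pics/n.png

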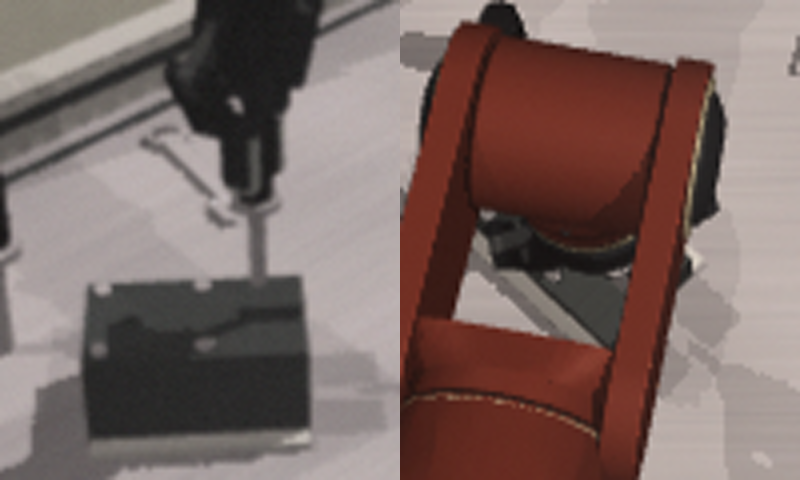

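The pin hangs above the notch line (side crop: tip at 258,283; notch about 240–300,310). I'll lower it and watch the force.

```bash
python3 -m pendant '[[[0,0,8],[0,0,0],0],[[0,0,8],[0,0,0],0],[[0,0,5],[0,0,0],0],[[0,0,3],[0,0,0],0],[[0,0,3],[0,0,0],0],[[0,0,3],[0,0,0],0],[[0,0,3],[0,0,0],0],[[0,0,0],[0,0,0],0]]'; python3 to.py .5408 -.0198 .078
```

```text
t: 5.93
tool_pos: [0.5399, -0.0199, 0.1196]
tool_rot: [-3.115, -0.402, 0.002]
contact_force: [-0.6, -0.1, -1.6]
opening: 0.0182
grip_force: 58.8
tool shift mm [ 0.9   0.14 41.62] tool pos [539.93 -19.9  119.62] x ax [ 0.97  0.25 -0.  ] tiltfix [-0.  0.  0.] q [-0.17 -0.05  1.91 -0.    1.28  1.14] t 5.9333 F [-0.64 -0.09 -1.62] open 0.018176704118271513 58.77744913101196
```

Tip about 13 mm below the top, no contact force. Continuing down.

```bash
python3 -m pendant '[[[0,0,6],[0,0,0],0],[[0,0,8],[0,0,0],0],[[0,0,8],[0,0,0],0],[[0,0,6],[0,0,0],0],[[0,0,4],[0,0,0],0],[[0,0,3],[0,0,0],0],[[0,0,2],[0,0,0],0],[[0,0,1],[0,0,0],0],[[0,0,0],[0,0,0],0]]'; python3 to.py .5408 -.0198 .078
```

```text
t: 6.68
tool_pos: [0.5403, -0.0199, 0.0823]
tool_rot: [3.116, 0.402, -0.0]
contact_force: [-0.2, 0.5, -1.2]
opening: 0.018
grip_force: 58.8
tool shift mm [0.5  0.02 4.25] tool pos [540.31 -19.91  82.25] x ax [ 0.97  0.25 -0.  ] tiltfix [ 0.  0. -0.] q [-0.17 -0.01  1.93 -0.    1.21  1.14] t 6.6833 F [-0.23  0.46 -1.25] open 0.01798006546214767 58.77752244472504
```

```bash
python3 -m pendant '[[[0,0,1.5],[0,0,0],0],[[0,0,1],[0,0,0],0],[[0,0,1],[0,0,0],0],[[0,0,0],[0,0,0],0],[[0,0,0],[0,0,0],0]]'; python3 to.py .5408 -.0198 .078
```

```text
t: 7.1
tool_pos: [0.5403, -0.0199, 0.0788]
tool_rot: [3.116, 0.402, -0.0]
contact_force: [-0.2, 0.7, -0.8]
opening: 0.0181
grip_force: 58.8
tool shift mm [0.55 0.03 0.8 ] tool pos [540.27 -19.91  78.8 ] x ax [ 0.97  0.25 -0.  ] tiltfix [0. 0. 0.] q [-0.17 -0.    1.94 -0.    1.21  1.14] t 7.1 F [-0.18  0.67 -0.78] open 0.018145362070869437 58.777422308921814
```

```bash
python3 -m pendant '[[[0,0,1],[0,0,0],0],[[0,0,0.7],[0,0,0],0],[[0,0,0],[0,0,0],0],[[0,0,0],[0,0,0],0]]'; python3 to.py .5408 -.0198 .078
```

```text
t: 7.43
tool_pos: [0.5405, -0.0199, 0.0776]
tool_rot: [3.116, 0.402, 0.001]
contact_force: [-1.8, 0.1, 2.7]
opening: 0.0181
grip_force: 59.2
tool shift mm [ 0.33 -0.05 -0.42] tool pos [540.49 -19.93  77.58] x ax [0.97 0.25 0.  ] tiltfix [ 0. -0. -0.] q [-0.17  0.    1.94  0.    1.21  1.14] t 7.4333 F [-1.79  0.1   2.74] open 0.018134599931987756 59.19045388698578
```

Collar seated. I'll release, rise and look.

```bash
python3 -m pendant '[[[0,0,0],[0,0,0],0.3],[[0,0,0],[0,0,0],0.5],[[0,0,0],[0,0,0],0.8],[[0,0,0],[0,0,0],1],[[0,0,0],[0,0,0],1],[[0,0,0],[0,0,0],1],[[0,0,-15],[0,0,0],1],[[0,0,-25],[0,0,0],1],[[0,0,-35],[0,0,0],1],[[0,0,-35],[0,0,0],1],[[0,0,0],[0,0,0],1],[[0,0,0],[0,0,0],1]]'
python3 to.py .5030 .308 .187
python3 - <<'E'
from station import optics
import cv2,numpy as np
c=lambda im,x,y,w,h,k: cv2.resize(im[y:y+h,x:x+w,::-1],None,fx=k,fy=k,interpolation=cv2.INTER_CUBIC)
cv2.imwrite("pics/r.png",np.hstack([c(optics.get_image("side"),230,150,80,100,5),c(optics.get_image("top"),245,140,80,100,5)]))
E
```

```text
t: 8.43
tool_pos: [0.5421, -0.0202, 0.1905]
tool_rot: [3.114, 0.402, 0.01]
contact_force: [-0.4, 0.1, -0.4]
opening: 0.0856
grip_force: 0.0
tool shift mm [  45.5  -327.42    2.88] tool pos [542.14 -20.23 190.48] x ax [0.97 0.25 0.01] tiltfix [ 0.   -0.01 -0.  ] q [-0.17 -0.12  1.85  0.    1.4   1.14] t 8.4333 F [-0.42  0.12 -0.43] open 0.08556341924135616 0.0
```

View pics/r.png

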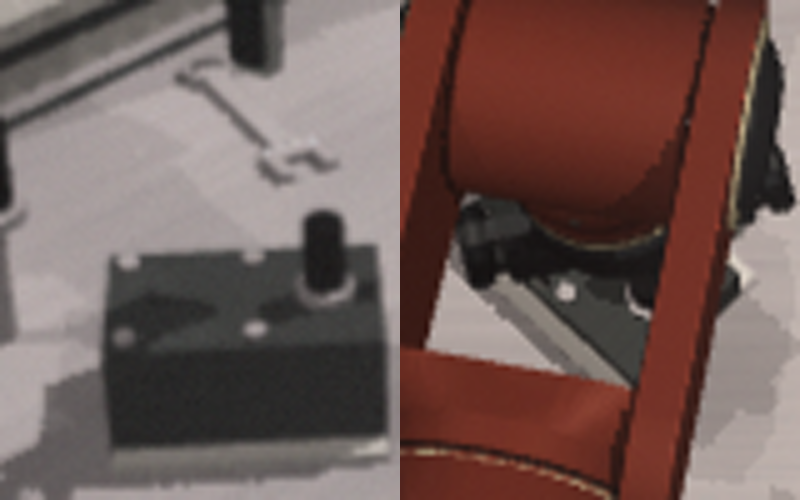

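The pin hangs upright on its collar in the notch (side crop: collar at 326,290, knob top at 323,215). Now to the rod.

```bash
python3 -m pendant '[[[2,-15,0],[0,0,0],1],[[4,-28,0],[0,0,0],1],[[4,-29,0],[0,0,0],1],[[4,-29,0],[0,0,0],1],[[4,-29,0],[0,0,0],1],[[4,-29,0],[0,0,0],1],[[4,-29,0],[0,0,0],1],[[4,-29,0],[0,0,0],1],[[4,-29,0],[0,0,0],1],[[4,-29,0],[0,0,0],1],[[4,-29,0],[0,0,0],1],[[3.5,-23,0],[0,0,0],1]]'
python3 -m pendant '[[[0,0,0],[0,0,0],1],[[0,0,0],[0,0,0],1],[[0,0,0],[0,0,0],1],[[0,0,0],[0,0,0],1]]'
python3 to.py .5032 .3083 .095
```

```text
t: 9.53
tool_pos: [0.4994, 0.3093, 0.1843]
tool_rot: [3.115, 0.404, -0.007]
contact_force: [0.2, 0.2, -0.2]
opening: 0.0854
grip_force: 0.0
t: 9.87
tool_pos: [0.501, 0.3067, 0.186]
tool_rot: [3.115, 0.4, -0.003]
contact_force: [0.8, -0.1, 0.3]
opening: 0.0852
grip_force: 0.0
tool shift mm [ 2.69 -1.01 90.95] tool pos [501.   306.74 185.96] x ax [ 0.97  0.25 -0.  ] tiltfix [ 0.  0. -0.] q [ 0.42 -0.    1.75 -0.    1.4   1.74] t 9.8667 F [ 0.79 -0.09  0.27] open 0.08524490021011245 0.0
```

```bash
python3 -m pendant '[[[2.5,-1,20],[0,0,0],1],[[0,0,25],[0,0,0],1],[[0,0,25],[0,0,0],1],[[0,0,21],[0,0,0],1],[[0,0,0],[0,0,0],1],[[0,0,0],[0,0,0],0],[[0,0,0],[0,0,0],0],[[0,0,0],[0,0,0],0],[[0,0,0],[0,0,0],0],[[0,0,0],[0,0,0],0],[[0,0,0],[0,0,0],0]]' 60
python3 to.py .5032 .3083 .095
```

```text
t: 10.78
tool_pos: [0.5042, 0.3098, 0.0977]
tool_rot: [-3.115, -0.402, -0.004]
contact_force: [-1.3, 0.4, 4.3]
opening: 0.0189
grip_force: 58.3
tool shift mm [-1.38  1.21  2.67] tool pos [504.23 309.82  97.68] x ax [0.97 0.25 0.  ] tiltfix [-0. -0.  0.] q [ 0.43  0.09  1.8  -0.    1.24  1.74] t 10.7833 F [-1.3   0.35  4.27] open 0.018894531740402395 58.31400811672211
```

```bash
python3 -m pendant '[[[0,0,-8],[0,0,0],0],[[0,0,-15],[0,0,0],0],[[0,0,-20],[0,0,0],0],[[0,0,-25],[0,0,0],0],[[0,0,-25],[0,0,0],0],[[0,0,-25],[0,0,0],0],[[0,0,-17],[0,0,0],0],[[0,0,0],[0,0,0],0],[[0,0,0],[0,0,0],0],[[0,0,0],[0,0,0],0]]'
python3 to.py .481 -.2757 .2327
python3 - <<'E'
from station import optics
import cv2,numpy as np
c=lambda im,x,y,w,h,k: cv2.resize(im[y:y+h,x:x+w,::-1],None,fx=k,fy=k,interpolation=cv2.INTER_CUBIC)
cv2.imwrite("pics/rod.png",np.hstack([c(optics.get_image("side"),120,180,100,150,4),c(optics.get_image("top"),130,140,100,150,4)]))
E
```

```text
t: 11.62
tool_pos: [0.5026, 0.3092, 0.2296]
tool_rot: [3.115, 0.402, -0.004]
contact_force: [-0.0, 0.2, -0.7]
opening: 0.0187
grip_force: 58.6
tool shift mm [-169.55  560.24   -2.55] tool pos [502.65 309.23 229.56] x ax [ 0.97  0.25 -0.  ] tiltfix [0. 0. 0.] q [ 0.43 -0.03  1.7   0.    1.47  1.74] t 11.6167 F [-0.01  0.22 -0.68] open 0.018706421684543714 58.605501651763916
```

View pics/rod.png

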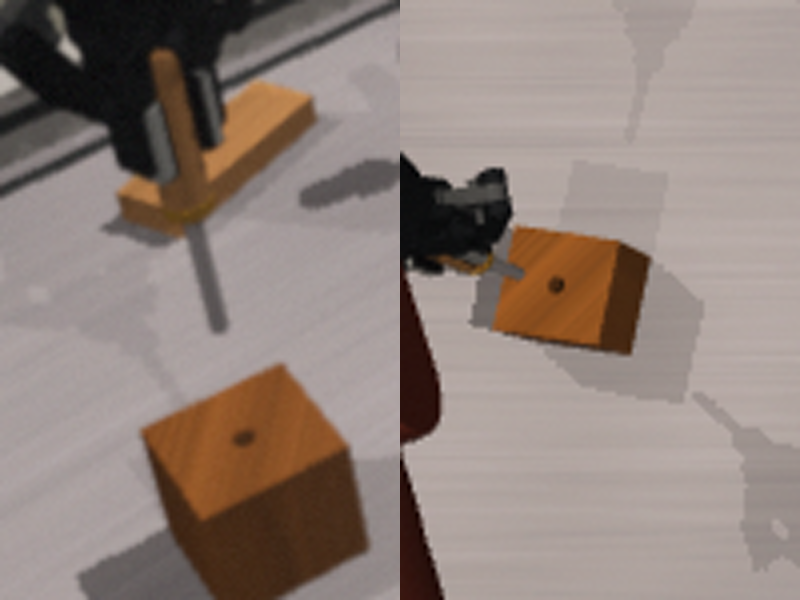

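The rod is out of the stand and gripped. Tip at side crop (220,327) and top crop (518,274); stand hole at (244,437) and (556,285). I'll triangulate the tip relative to the TCP.

Run:
```python
from h import *
from scipy.optimize import least_squares
np.set_printoptions(precision=4,suppress=True)
f=lambda x,y,ox,oy:((x+.5)/4-.5+ox,(y+.5)/4-.5+oy)
def tri(s,t,g): return least_squares(lambda p:np.r_[np.subtract(proj("side",p),s),np.subtract(proj("top",p),t)],g).x
ts,tt=f(220,327,120,180),f(118,274,130,140)
print("tip",tri(ts,tt,[.5,.3,.14]),ray("side",*ts,.1369)[:2],ray("top",*tt,.1369)[:2])
hs,ht=f(244,437,120,180),f(156,285,130,140)
print("hole",tri(hs,ht,[.5,.3,.07]),ray("side",*hs,.07)[:2],ray("top",*ht,.07)[:2])
# handle bottom (brass ring) & top axis
for z,s in((.2019,(191,211)),(.2769,(163,56))): print("side axis",z,ray("side",*f(*s,120,180),z)[:2])
print("expected upright px side", [np.round((np.array(proj("side",(.5035,.3085,z)))-(120,180)+.5)*4-.5,1) for z in(.1369,.2019,.2769)])
```

```text
tip [0.5009 0.308  0.1389] [0.5027 0.3069] [0.5016 0.3092]
hole [0.5031 0.3086 0.0707] [0.5034 0.3081] [0.5038 0.3095]
side axis 0.2019 [0.5019 0.3074]
side axis 0.2769 [0.5016 0.3036]
expected upright px side [array([215.8, 328. ]), array([186.7, 210.6]), array([149.1,  59.3])]
```

```bash
python3 -m pendant '[[[-4.5,14,0],[0,0,0],0],[[-8,27,0],[0,0,0],0],[[-8.5,28,0],[0,0,0],0],[[-8.5,28,0],[0,0,0],0],[[-8.5,28,0],[0,0,0],0],[[-8.5,28,0],[0,0,0],0],[[-8.5,28,0],[0,0,0],0],[[-8.5,28,0],[0,0,0],0],[[-8.5,28,0],[0,0,0],0],[[-8.5,28,0],[0,0,0],0],[[-8.5,28,0],[0,0,0],0],[[-8.5,28,0],[0,0,0],0]]'
python3 -m pendant '[[[-8.5,28,0],[0,0,0],0],[[-8.5,28,0],[0,0,0],0],[[-8.5,28,0],[0,0,0],0],[[-8.5,28,0],[0,0,0],0],[[-8.5,28,0],[0,0,0],0],[[-8.5,28,0],[0,0,0],0],[[-8,28,0],[0,0,0],0],[[-8,27,0],[0,0,0],0],[[-5,16,0],[0,0,0],0],[[0,0,0],[0,0,0],0],[[0,0,0],[0,0,0],0],[[0,0,0],[0,0,0],0]]'
python3 to.py .4815 -.2747 .1927
```

```text
t: 12.72
tool_pos: [0.4894, -0.0275, 0.2299]
tool_rot: [-3.115, -0.402, 0.003]
contact_force: [1.2, 0.9, -0.9]
opening: 0.0185
grip_force: 58.6
t: 13.72
tool_pos: [0.481, -0.2746, 0.2302]
tool_rot: [-3.114, -0.402, 0.002]
contact_force: [-0.0, -0.9, -0.8]
opening: 0.0189
grip_force: 58.7
tool shift mm [ 0.48  0.28 37.48] tool pos [ 481.02 -274.6   230.18] x ax [ 0.97  0.25 -0.  ] tiltfix [-0.  0.  0.] q [-0.65 -0.12  1.78  0.    1.48  0.66] t 13.7167 F [-0.02 -0.9  -0.79] open 0.01889016248875408 58.71571898460388
```

```bash
python3 -m pendant '[[[0.5,0.3,10],[0,0,0],0],[[0,0,15],[0,0,0],0],[[0,0,15],[0,0,0],0],[[0,0,5],[0,0,0],0],[[0,0,0],[0,0,0],0],[[0,0,0],[0,0,0],0],[[0,0,0],[0,0,0],0]]'
python3 to.py .4815 -.2747 .1727
python3 - <<'E'
from station import optics
import cv2,numpy as np
c=lambda im,x,y,w,h,k: cv2.resize(im[y:y+h,x:x+w,::-1],None,fx=k,fy=k,interpolation=cv2.INTER_CUBIC)
cv2.imwrite("pics/ap.png",np.hstack([c(optics.get_image("side"),345,120,66,100,6),c(optics.get_image("top"),352,160,66,100,6)]))
E
```

```text
t: 14.3
tool_pos: [0.4827, -0.2753, 0.187]
tool_rot: [3.115, 0.403, 0.002]
contact_force: [-0.3, 0.1, 0.2]
opening: 0.0185
grip_force: 58.7
tool shift mm [-1.06 -0.9  14.34] tool pos [ 482.74 -275.29  187.04] x ax [0.97 0.25 0.  ] tiltfix [ 0. -0. -0.] q [-0.65 -0.08  1.82  0.    1.4   0.66] t 14.3 F [-0.3   0.08  0.19] open 0.018525318576295597 58.7152898311615
```

View pics/ap.png

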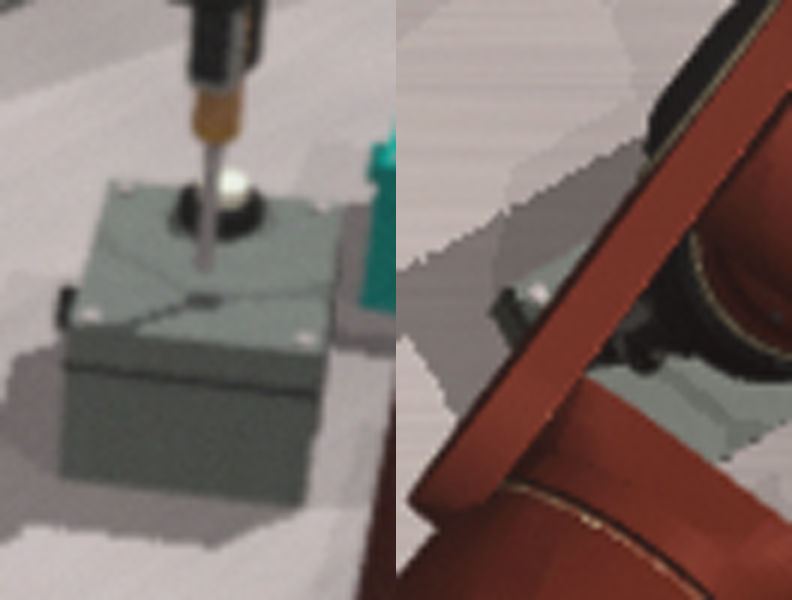

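Side crop: rod tip at (206,268), hole at (204,300), aligned sideways.

```bash
python3 - <<'E'
from h import *
np.set_printoptions(precision=4,suppress=True)
print("hole",cr("side",204,300,345,120,6,.08)[:2],"tip",cr("side",206,268,345,120,6,.0943)[:2])
E
python3 -m pendant '[[[0,0,0],[0,0,0],0]]'; python3 to.py .4815 -.2747 .1727
```

```text
hole [ 0.4804 -0.2763] tip [ 0.4824 -0.2786]
t: 14.48
tool_pos: [0.4827, -0.2756, 0.1872]
tool_rot: [3.114, 0.402, 0.002]
contact_force: [-0.2, -0.4, -0.7]
opening: 0.0183
grip_force: 58.7
tool shift mm [-0.95 -1.21 14.47] tool pos [ 482.7  -275.62  187.17] x ax [0.97 0.25 0.  ] tiltfix [ 0. -0.  0.] q [-0.65 -0.08  1.82  0.    1.4   0.66] t 14.4833 F [-0.21 -0.41 -0.74] open 0.01826676452611296 58.71576189994812
```

```bash
python3 -m pendant '[[[-1,-1.5,2],[0,0,0],0],[[0,0,4],[0,0,0],0],[[0,0,3],[0,0,0],0],[[0,0,3],[0,0,0],0],[[0,0,3],[0,0,0],0],[[0,0,3],[0,0,0],0],[[0,0,2],[0,0,0],0],[[0,0,0],[0,0,0],0],[[0,0,0],[0,0,0],0]]'; python3 to.py .4815 -.2747 .1387
```

```text
t: 15.23
tool_pos: [0.4808, -0.2741, 0.1659]
tool_rot: [-3.115, -0.402, 0.0]
contact_force: [-0.5, -0.7, -0.5]
opening: 0.0185
grip_force: 58.7
tool shift mm [ 0.49  0.77 27.2 ] tool pos [ 480.84 -274.09  165.9 ] x ax [ 0.97  0.25 -0.  ] tiltfix [-0.  0.  0.] q [-0.65 -0.07  1.84  0.    1.37  0.66] t 15.2333 F [-0.45 -0.73 -0.48] open 0.0184860416579616 58.71553659439087
```

```bash
python3 -m pendant '[[[0,0,4],[0,0,0],0],[[0,0,4],[0,0,0],0],[[0,0,4],[0,0,0],0],[[0,0,4],[0,0,0],0],[[0,0,2],[0,0,0],0],[[0,0,0],[0,0,0],0],[[0,0,0],[0,0,0],0]]'; python3 -m pendant '[[[0,0,2],[0,0,0],0],[[0,0,1],[0,0,0],0],[[0,0,1],[0,0,0],0],[[0,0,0],[0,0,0],0],[[0,0,0],[0,0,0],0]]'; python3 to.py .4815 -.2747 .1387
```

```text
t: 15.82
tool_pos: [0.4808, -0.274, 0.1478]
tool_rot: [-3.115, -0.402, 0.001]
contact_force: [-0.8, 0.3, -0.8]
opening: 0.0188
grip_force: 58.7
t: 16.23
tool_pos: [0.481, -0.2742, 0.1444]
tool_rot: [3.116, 0.402, 0.0]
contact_force: [0.2, 0.8, 0.7]
opening: 0.0183
grip_force: 58.7
tool shift mm [0.32 0.59 5.75] tool pos [ 481.04 -274.21  144.45] x ax [0.97 0.25 0.  ] tiltfix [ 0. -0.  0.] q [-0.65 -0.05  1.86  0.    1.33  0.66] t 16.2333 F [0.18 0.76 0.7 ] open 0.018286248243644918 58.723077178001404
```

Force is rising at the expected button height (about −0.7 → +0.7 N). Pressing on in small steps.

```bash
for k in 1; do python3 -m pendant '[[[0,0,1],[0,0,0],0],[[0,0,1],[0,0,0],0],[[0,0,1],[0,0,0],0],[[0,0,0],[0,0,0],0],[[0,0,0],[0,0,0],0]]'; done; python3 -m pendant '[[[0,0,1],[0,0,0],0],[[0,0,1],[0,0,0],0],[[0,0,1],[0,0,0],0],[[0,0,0],[0,0,0],0],[[0,0,0],[0,0,0],0]]'
```

```text
t: 16.65
tool_pos: [0.481, -0.2742, 0.1414]
tool_rot: [3.115, 0.402, 0.001]
contact_force: [-0.0, 1.4, 2.5]
opening: 0.0185
grip_force: 58.7
t: 17.07
tool_pos: [0.4811, -0.2742, 0.1386]
tool_rot: [3.115, 0.402, 0.001]
contact_force: [-0.7, 1.1, 5.6]
opening: 0.0187
grip_force: 59.2
```

```bash
python3 -m pendant '[[[0,0,0.7],[0,0,0],0],[[0,0,0.5],[0,0,0],0],[[0,0,0],[0,0,0],0],[[0,0,0],[0,0,0],0],[[0,0,0],[0,0,0],0],[[0,0,0],[0,0,0],0]]'; python3 to.py .4815 -.2747 .1387
```

```text
t: 17.57
tool_pos: [0.4814, -0.2744, 0.1384]
tool_rot: [3.115, 0.402, 0.001]
contact_force: [-1.3, 1.5, 8.9]
opening: 0.019
grip_force: 59.6
tool shift mm [ 0.05  0.35 -0.28] tool pos [ 481.37 -274.37  138.42] x ax [0.97 0.25 0.  ] tiltfix [ 0. -0.  0.] q [-0.65 -0.04  1.87  0.    1.32  0.66] t 17.5667 F [-1.27  1.47  8.86] open 0.01897770896712592 59.587072134017944
```

```bash
python3 -c "
from station import ctrl
print(ctrl.finish_job())"
```

```text
the job is handed in; nothing more can be done
None
```

The job is handed in at about 17.6 s: the lock pin is hanging in the notch and released, and the gripped rod is holding the reset button against its stop at about 9 N; the hand-in returned no verdict.

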